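# Hang the re-order tag at the empty breaker tray

### The job

One of the three cardboard stock trays behind the rail has run empty. Lift the red re-order tag out of its holder, hook it over the rail on the green section, then slide it along the rail, without lifting it off again, until it hangs centred in front of the empty tray. Let go of it there, hanging still, and leave the breakers and the other things on the bench where they are.

Things in the scene. Friction and masses are not known exactly. Their poses are not given: they have to be found in the camera images.
- tag: red tag on a steel hook, 120 g, upright in the holder. Origin: centre of the plate's bottom edge, z up. Plate 8 (x) x 70 (y) x 63 high; above it a strap steps to x -18..-14 and rises to a V saddle, 40 wide (y), crossing to x +14..+18, where the hook's free end hangs down to z 105. The rail enters from the +x side, between free end (z 105) and step (z 67). Top: z 183
- tag_seat (a point): the point of the tag (x 0, y 0, z 125 in its frame) where the rail's axis lies when the hook is seated on the rail. The free end of the hook reaches 20 mm below this point
- tag_grip (a point): centre of the tag's black grip block (x 0, y 0, z 165 in the tag's frame): 14 (x) x 24 (y) mm, its top 18 mm above this point, the saddle 24 mm below it
- holder: grey holder, fixed: foot plate 70 x 110 x 8, on it a slotted block 27 (x) x 90 (y), 55 high; upright slot 11 x 74, its floor 16 above the table, so 39 deep; the tag's plate stands in it. Origin at the centre of its underside, slot along y
- rack: fixed rack: board 210 (x) x 620 (y) x 12 high, two timber posts 580 apart at the ends of a round horizontal steel rail of 12 mm diameter along the rack's y, its axis 200 mm above the table. Origin on the table below the middle of the rail; x points from the rail to the trays (away from the robot), y along the rail to its green end
- rail_load (a point): middle of the green painted section of the rail (110 mm long), on the rail's axis, 210 mm from the rail's middle; axes as the rack's
- tray_a: open cardboard stock tray standing on the rack's board behind the rail, 130 deep (x) x 105 wide (y) x 60 high, 4 mm walls and floor; its sides are parallel to the rack's; origin at the centre of its underside, y along the rail. The three trays look alike; one holds two breakers, one holds one, one is empty, in any order
- tray_b: open cardboard stock tray standing on the rack's board behind the rail, 130 deep (x) x 105 wide (y) x 60 high, 4 mm walls and floor; its sides are parallel to the rack's; origin at the centre of its underside, y along the rail. The three trays look alike; one holds two breakers, one holds one, one is empty, in any order
- tray_c: open cardboard stock tray standing on the rack's board behind the rail, 130 deep (x) x 105 wide (y) x 60 high, 4 mm walls and floor; its sides are parallel to the rack's; origin at the centre of its underside, y along the rail. The three trays look alike; one holds two breakers, one holds one, one is empty, in any order
- breaker_1: black circuit breaker with a white toggle, 72 x 28 x 64 high (mm), about 160 g; origin at the centre of its underside; stands in a tray
- breaker_2: black circuit breaker with a white toggle, 72 x 28 x 64 high (mm), about 160 g; origin at the centre of its underside; stands in a tray
- breaker_3: black circuit breaker with a white toggle, 72 x 28 x 64 high (mm), about 160 g; origin at the centre of its underside; stands in a tray
- breaker_4: black circuit breaker with a white toggle, 72 x 28 x 64 high (mm), about 160 g; origin at the centre of its underside; stands loose on the bench
- screwdriver: screwdriver 190 long, lying on the bench; leave it
- small_carton: closed cardboard carton 70 x 60 x 50 high on the bench; leave it
- tape_roll: yellow roll, 90 diameter x 24 high, lying flat on the bench; leave it

How it is judged (in metres and radians):
On the way:
1. the tag's hook is seated on the rail within the green section (x of tag_seat in the frame of rail_load between -0.007 and 0.007 m and z of tag_seat in the frame of rail_load between -0.006 and 0.006 m and angle between tag's own z axis and vertical below 0.15 rad and angle between the y axis of tag and the y axis of rack, either way round below 0.15 rad and y of tag_seat in the frame of rail_load between -0.055 and 0.055 m), for 0.2 s.
At the end, for the whole second after the job is handed in: The tag's hook is seated on the rail (tag_seat within 7 mm of the rail's axis in x and 6 mm in height, tag upright and square to the rail within 0.15 rad), its centre within 15 mm, along the rail, of the centre of the tray that holds no breaker, and it hangs still, released (x of tag_seat in the frame of rail_load between -0.007 and 0.007 m and z of tag_seat in the frame of rail_load between -0.006 and 0.006 m and angle between tag's own z axis and vertical below 0.15 rad and angle between the y axis of tag and the y axis of rack, either way round below 0.15 rad and ((y of tag_seat in the frame of tray_a between -0.015 and 0.015 m and horizontal distance between each of breaker_1, breaker_2, breaker_3 and tray_a above 0.06 m) or (y of tag_seat in the frame of tray_b between -0.015 and 0.015 m and horizontal distance between each of breaker_1, breaker_2, breaker_3 and tray_b above 0.06 m) or (y of tag_seat in the frame of tray_c between -0.015 and 0.015 m and horizontal distance between each of breaker_1, breaker_2, breaker_3 and tray_c above 0.06 m)) and linear speed of tag below 0.02 m/s and angular speed of tag below 0.2 rad/s); the robot touches nothing.
It fails at once if the hook is raised more than 15 mm off the rail, or put on it, anywhere but at the green section (more than 70 mm from the section's middle) (y of tag_seat in the frame of rail_load below -0.07 m and x of tag_seat in the frame of rail_load between -0.012 and 0.012 m and z of tag_seat in the frame of rail_load between 0.015 and 0.05 m).
It fails at once if a breaker or another thing on the bench is moved by more than 30 mm (distance of any of breaker_1, breaker_2, breaker_3, breaker_4, screwdriver, small_carton, tape_roll from where it was at the start of the episode above 0.03 m).
It also fails if it takes over 58 s, if anything falls off the work surface, if the arm or the gripper's body presses on something with over 40 N, if the wrist force passes 120 N, or if a joint passes its speed limit or range.

### The arm

A 6-joint arm with a two-finger parallel gripper is mounted at the origin on the work surface. World frame = base frame: x ahead of the robot, y to its left, z up, the work surface at z = 0. Lengths are in mm, angles in rad, forces in N, time in s.
With the tool pointing down it reaches from about 250 to 775 mm from the base axis. Payload 8.9 kg.
Tool frame: the origin (TCP) lies between the finger pads; the fingertips stand 17 mm ahead of it and the grasp point (between the pads) lies 2 mm behind it (bot.tip_reach is the distance from the TCP to the fingertips, in mm); z points along the fingers, y is the line along which they close (so a half turn about z gives the same grasp; the last joint's range is limited). The gripper opens to 85 mm and grips with 20 to 120 N. Pads are 22 mm wide; open, the fingers measure 114 mm over their backs; the gripper's body (76 mm by 85 mm) begins 54 mm behind the grasp point. The pads swing forward as they close: fully open they stand 13 mm farther back than shut.
Start: joints at [0.964, 0.291, -0.153, 1.127, 0, 1.431], TCP at [236.729, 468.597, 248.305] pointing down, gripper open.
Joint ranges: [-2.52, 2.52], [-0.91, 1.74], [-1.3, 1.37], [-1.96, 2.02], [-1.52, 1.47], [-3.14, 3.14]. Speed limits (rad/s): [2.22, 2.22, 2.79, 3.14, 3.14, 3.14].

### API

Orientations are given as a unit quaternion [w, x, y, z].
In Python, from station import bot gives the robot as it stands. The module is installed in compiled form; this text tells all that it offers.
- The arm moves only by the shell command python3 -m creep 'ROWS'. ROWS is JSON, a list of rows, each an object of numbers: "dx", "dy", "dz": the shift along the tool's x, y, z scaled (see below); "ax", "ay", "az": the turn, a rotation vector about the tool's x, y, z scaled (see below); "claw": the opening, from 0 (shut) to 1 (fully open). A call has 1 to 8 rows; each row is the pose to reach, as a shift and turn from the pose commanded when the call began, along the tool's axes at that moment; what a row does not reach only later rows make up. The controller multiplies each number of a shift by 30 cm and each number of a turn by 60 degrees. A row lasts 1/10 s, in which the tool goes at most 50 mm and 8.59 degrees, less where a joint would pass 70% of its speed; a pose out of reach is approached as far as the arm can. A call with a number of a shift or a turn outside -1 to 1 is refused whole. A call with a gripper value outside its range is refused whole. The fingers move at their own pace and stop on an object; the grip force is fixed at half the most. Time passes only in rows, so rows that repeat a pose let the fingers close. It gives the time, the measured TCP pose, the force, the opening and the grip force at its end, in the units of the state.
- bot.get_state(): the state, without advancing time (a new reading comes with each control period).
- bot.snapshot(name): name is "side" or "top" or "wrist"; returns a dict with "frame" (384x512x3 uint8, red, green, blue), "intrinsics" (3x3 intrinsics, pixels), "world_to_cam" (4x4, takes a point from world to camera coordinates); the wrist camera has in their place "mount" (4x4, takes a point from camera to tool coordinates, whose origin is the TCP and whose axes are the flange's). Camera axes: x right, y up, looking along -z (the intrinsics and any distortion apply to the point x, -y, -z); pixel columns grow to the right and rows downward; lengths in mm; the calibration is good to about 2 mm. The wrist camera is an equidistant fisheye: a pixel r from the principal point sees the ray r / f radians off the axis. A picture is of the moment at which its call begins: read the wrist's pose just before it. There is no depth.
- bot.hand_in(): hands the job in; it is judged then, once.
Trained networks look in the newest picture that a camera, given by its name, has taken for a name from the list of things; names that differ only in an ending like _2 or _b are one class to them, and where a whole thing is asked for, a point or a joint stands for the part that bears it (a point fixed in the world has none). Each returns a list of dicts, best first, with "score" (0 to 1); they miss things now and then, are a little off and sometimes report something else, mostly with a low value. They report only what shows in the picture. A call takes as long as a camera call.
- bot.cut_out(label, camera): "pixels" (384x512 bool, what is visible of it) and "position" ([column, row] in pixels, amid what is visible of it).
- bot.landmark_of(label, camera): "position" ([column, row] in pixels: a listed point, or the origin of a listed thing).
The state is a dict: "time": time; "joint_pos": joint angles; "qd": joint speeds; "effort": joint torques, N m; "ee_pos": TCP position; "tool_rot": TCP orientation; "contact_force": force on the tool from outside, world axes, zero at the start; "wrist_torque": the same for the moment, N m; "grip_width": opening from 0.0 (shut) to 1.0 (fully open); "finger_force": force on a finger pad.
Only numpy, scipy, OpenCV 4.12 (cv2) and the standard library are available. Lean on these libraries where they do the work, as an engineer would, in place of code of your own. Each camera call takes 0.05 s, during which the arm holds its last target. There are 200 camera calls.

## Working session

There is one attempt and no reset: what is moved stays moved. The work goes in short steps, Python scripts to look and compute and a shell command to move; the robot and the scene stay as the last step left them, time stands still between calls to the robot, and variables do not carry over. Pictures are saved under pics/ and viewed, at most 10 in all, crops included, and the job is handed in when it is done.

```bash
mkdir -p pics; cat > h.py <<'E'
import numpy as np, cv2
from station import bot
from scipy.spatial.transform import Rotation as R
def ray(s,px):
    K=np.array(s["intrinsics"]);T=np.array(s["world_to_cam"])
    d=np.linalg.inv(K)@[px[0],px[1],1]; d=np.array([d[0],-d[1],-d[2]])
    return -T[:3,:3].T@T[:3,3], T[:3,:3].T@d
def onz(s,px,z):
    o,d=ray(s,px); return o+d*(z-o[2])/d[2]
def tri(rs):
    A=0;b=0
    for o,d in rs:
        d=d/np.linalg.norm(d);P=np.eye(3)-np.outer(d,d);A=A+P;b=b+P@o
    x=np.linalg.solve(A,b); return x,[np.linalg.norm(np.cross(x-o,d/np.linalg.norm(d))) for o,d in rs]
def proj(s,p):
    T=np.array(s["world_to_cam"]);c=T[:3,:3]@p+T[:3,3];u=np.array(s["intrinsics"])@[c[0],-c[1],-c[2]];return u[:2]/u[2]
E
python3 - <<'E'
from h import *
S={}
np.set_printoptions(precision=1,suppress=True)
for n in("side","top"):
    s=S[n]=bot.snapshot(n);cv2.imwrite(f"pics/{n}.png",s["frame"][...,::-1])
    print(n,sorted(s.keys()),ray(s,(256,192)))
cv2.imwrite("pics/both.png",cv2.resize(np.vstack([S[n]["frame"][...,::-1] for n in S]),(800,1200))[:600]) 
D={}
for l in["tag","tag_grip","tag_seat","holder","rack","rail_load","tray_a","breaker_1","screwdriver","small_carton","tape_roll"]:
    for n in S:
        r=bot.landmark_of(l,n);D[l,n]=r
        print(l,n,[(np.round(x["position"],1),round(x["score"],2)) for x in r])
    a,b=D[l,"side"],D[l,"top"]
    if a and b: print("   tri",*tri([ray(S[n],D[l,n][0]["position"]) for n in S]))
print(bot.get_state())
E
```

```text
side ['frame', 'intrinsics', 'world_to_cam'] (array([  67.8, -759.1,  747.3]), array([ 0.5,  0.7, -0.5]))
top ['frame', 'intrinsics', 'world_to_cam'] (array([ 326.1,   17.3, 1395.1]), array([ 0.2,  0. , -1. ]))
tag side [(array([244.8, 310.4]), 0.8)]
tag top [(array([340.1, 266.8]), 0.75), (array([404.7, 257.9]), 0.69)]
   tri [ 414.3 -225.4   22.2] [np.float64(2.5409125337737377), np.float64(2.5409125337737817)]
tag_grip side [(array([248.6, 255.2]), 0.9)]
tag_grip top [(array([353.7, 259.9]), 0.79)]
   tri [ 421.4 -231.1  184.7] [np.float64(1.4293802896328491), np.float64(1.4293802896330072)]
tag_seat side [(array([246.4, 270.3]), 0.61), (array([325.6, 242.9]), 0.55)]
tag_seat top [(array([345.8, 263.7]), 0.61), (array([275.6, 154.8]), 0.27)]
   tri [ 418.  -221.5  137. ] [np.float64(5.19741566890567), np.float64(5.197415668905801)]
holder side [(array([245.7, 312.7]), 0.85)]
holder top [(array([339.1, 265.2]), 0.86)]
   tri [ 418.6 -224.1   11. ] [np.float64(1.5910923245113255), np.float64(1.591092324511365)]
rack side [(array([258.6, 224.5]), 0.83)]
rack top [(array([257.3, 189.6
[... 1160 characters left out ...]
70633858224704)]
small_carton side [(array([309.2, 374.6]), 0.55)]
small_carton top []
tape_roll side [(array([142.5, 189.1]), 0.72), (array([308.9, 373.3]), 0.52)]
tape_roll top [(array([120.5, 254.5]), 0.67)]
   tri [431.  417.4  -5.4] [np.float64(0.515197367255371), np.float64(0.5151973672553378)]
{'time': 1.2, 'joint_pos': array([ 1. ,  0.3, -0.2,  1.1, -0. ,  1.4]), 'qd': array([-0., -0., -0.,  0., -0., -0.]), 'effort': array([ -0. , -53.7,  33.2,   0. ,   0. ,  -0. ]), 'ee_pos': array([236.7, 468.6, 248.3]), 'tool_rot': array([ 0. ,  0.2,  1. , -0. ]), 'contact_force': array([1.1, 0.4, 0.9]), 'wrist_torque': array([-0., -0., -0.]), 'finger_force': 0.0, 'grip_width': 1.0026146858343077}
```

View pics/side.png

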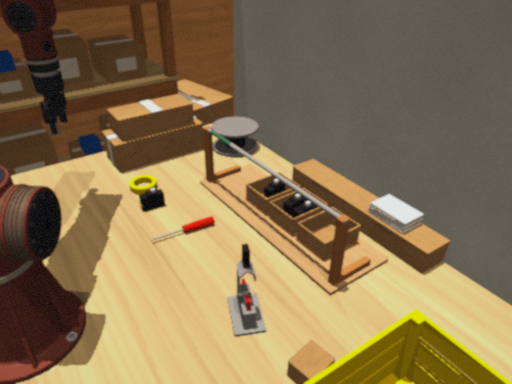

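View pics/top.png

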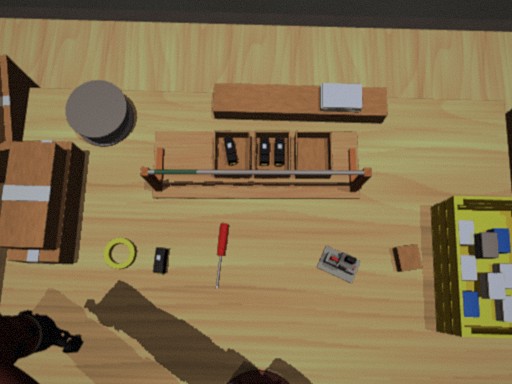

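Side view: tag in its grey holder at about (246,290). Top view: holder at (339,263) and turned. The trays run left to right with 1 breaker (232,152), 2 breakers (272,152) and none (313,155), so the right-hand one is empty. Next I need yaw and exact positions.

```bash
python3 - <<'E'
from h import *
np.set_printoptions(precision=2,suppress=True)
S={n:bot.snapshot(n) for n in("side","top")}
top,side=S["top"],S["side"]
m=bot.cut_out("holder","top")[0]["pixels"]; t=bot.cut_out("tag","top")
ys,xs=np.nonzero(m); P=np.array([onz(top,(x,y),8)[:2] for x,y in zip(xs,ys)],np.float32); print("holder rect",cv2.minAreaRect(P),len(P))
a=side["frame"][225:345,200:300,::-1]; b=top["frame"][225:305,300:400,::-1]
cv2.imwrite("pics/crop.png",np.hstack([cv2.resize(a,(480,576),interpolation=3),cv2.resize(b[:,20:70],(320,512),interpolation=3).copy() if 0 else cv2.copyMakeBorder(cv2.resize(b[:,15:75],(312,416),interpolation=3),0,160,0,0,0)]))
for n in S:
  for l in("rack","tray_a"):
    r=bot.cut_out(l,n)
    for q in r:
        if q["score"]>.5:
            ys,xs=np.nonzero(q["pixels"]);
            print(n,l,np.round(q["position"]),round(q["score"],2),len(xs),xs.min(),xs.max(),ys.min(),ys.max())
            if n=="top" and l=="tray_a":
                P=np.array([onz(top,(x,y),72)[:2] for x,y in zip(xs,ys)],np.float32);print("  rect",cv2.minAreaRect(P))
# rail endpoints in the top view, assumed z=200
for p in((150,172),(368,173.5)): print(onz(top,p,200))
g=top["frame"][145:200,140:380].astype(int)
cv2.imwrite("pics/rail.png",cv2.resize(top["frame"][125:205,135:375,::-1],(800,267),interpolation=3))
E
```

```text
Traceback (most recent call last):
IndexError: list index out of range
```

```bash
python3 - <<'E'
from h import *
np.set_printoptions(precision=2,suppress=True)
S={n:bot.snapshot(n) for n in("side","top")}
top,side=S["top"],S["side"]
a=side["frame"][225:345,200:300,::-1]; b=top["frame"][230:295,310:370,::-1]
cv2.imwrite("pics/crop.png",np.hstack([cv2.resize(a,(480,576),interpolation=3),cv2.copyMakeBorder(cv2.resize(b,(312,338),interpolation=3),0,238,0,0,0)]))
cv2.imwrite("pics/rail.png",cv2.resize(top["frame"][125:205,135:375,::-1],(800,267),interpolation=3))
for l,z in(("holder",8),("rack",12),("tray_a",72),("tag",0)):
    for q in bot.cut_out(l,"top"):
            ys,xs=np.nonzero(q["pixels"]);
            P=np.array([onz(top,(x,y),z)[:2] for x,y in zip(xs,ys)],np.float32)
            print(l,np.round(q["position"]),round(q["score"],2),len(xs),xs.min(),xs.max(),ys.min(),ys.max(),cv2.minAreaRect(P))
for p in((150,172),(368,173.5)): print(onz(top,p,200))
E
```

```text
holder [335. 264.] 0.61 573 318 358 247 282 ((419.9968566894531, -221.23362731933594), (108.96054077148438, 66.9071273803711), 64.96044921875)
holder [272. 151.] 0.25 1042 253 290 130 178 ((747.9984130859375, -21.37936782836914), (152.86837768554688, 112.53347778320312), 3.083730459213257)
rack [238. 174.] 0.72 9565 141 371 130 198 ((713.758544921875, 25.654632568359375), (213.13478088378906, 694.40869140625), 1.1005383729934692)
tray_a [236. 155.] 0.97 1346 213 249 131 178 ((724.544677734375, 99.02396392822266), (142.34295654296875, 104.63778686523438), 1.648419976234436)
tray_a [270. 153.] 0.94 983 254 289 131 178 ((727.9273681640625, -19.079315185546875), (142.37496948242188, 102.90775299072266), 1.648301601409912)
tray_a [313. 152.] 0.91 1594 294 332 131 178 ((731.3987426757812, -139.8488006591797), (142.40994262695312, 112.35209655761719), 1.6324440240859985)
tag [346. 262.] 0.58 299 331 356 252 269 ((432.67626953125, -238.26589965820312), (73.9515151977539, 48.28086471557617), 67.35513305664062)
[631.84 300.42 200.  ]
[ 644.02 -267.77  200.  ]
```

View pics/crop.png

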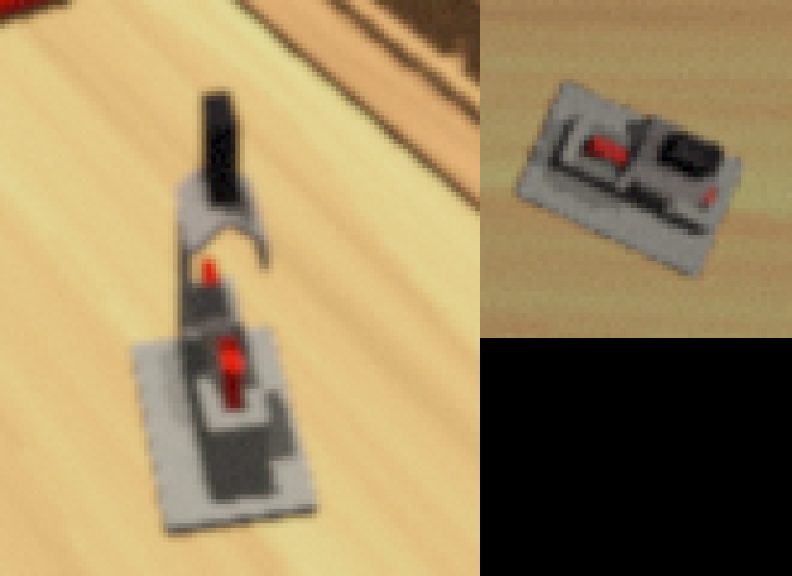

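View pics/rail.png

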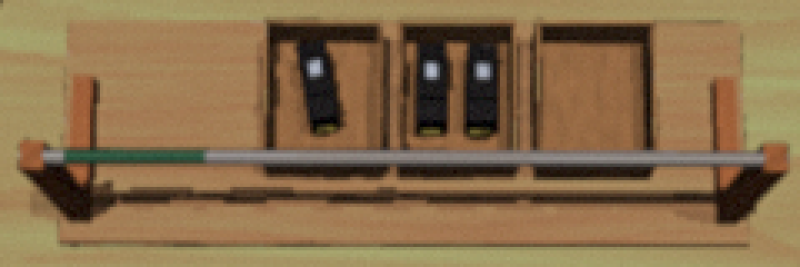

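The holder's long axis is turned about -25°. In the side crop the hook's strap is on the left and its free end on the right at (265,265), so the opening already faces the rack and no flip is needed. The green section of the rail covers columns 154–196 and the posts sit at 145 and 367. The empty tray is centred at column 313.

```bash
cat >> h.py <<'E'
def togo(p,yawdeg):
    """shift/turn units from the measured pose to TCP p, tool down, tool y at (-sin yaw, cos yaw)"""
    s=bot.get_state(); r=R.from_quat(np.roll(s["tool_rot"],-1))
    a=np.radians(yawdeg); y=np.array([-np.sin(a),np.cos(a),0]); z=np.array([0,0,-1.]); t=R.from_matrix(np.c_[np.cross(y,z),y,z])
    d=r.as_matrix().T@(np.array(p)-s["ee_pos"]); w=(r.inv()*t).as_rotvec()
    print("t",s["time"],"at",s["ee_pos"].round(1),"shift",(d/300).round(3),"turn",(w/np.pi*3).round(3),"toolx",r.as_matrix()[:,0].round(2))
E
python3 - <<'E'
from h import *
togo([419,-227,290],-25)
S=bot.snapshot("top");s=bot.snapshot("side")
print([onz(S,p,12).round(0) for p in((311.3,155.2),(262.4,156.5),(231.6,158.2))],[onz(S,(c,131),72).round(0) for c in(295.5,331.5)],[onz(S,(c,178),72).round(0) for c in(295.5,331.5)], onz(s,(327.3,242.6),12).round(0))
print(onz(S,(144.6,172),206),onz(S,(367.5,173),206),onz(S,(175.4,172),200),onz(S,(345,173),200))
E
```

```text
t 1.65 at [236.7 468.6 248.3] shift [-1.588 -1.796 -0.139] turn [-0.    0.   -0.03] toolx [-0.89  0.45 -0.  ]
[array([ 747., -141.,   12.]), array([738.,   7.,  12.]), array([730., 101.,  12.])] [array([801., -88.,  72.]), array([ 804., -194.,   72.])] [array([659., -89.,  72.]), array([ 662., -193.,   72.])] [ 739. -145.   12.]
[629.91037247 312.98458554 206.        ] [ 643.7238106  -265.06707602  206.        ] [633.73161604 234.27879247 200.        ] [ 643.65206555 -207.80202338  200.        ]
```

```bash
python3 -m creep '[{"dx":-0.06,"dy":-0.06,"dz":-0.1},{"dx":-0.8,"dy":-0.9,"dz":-0.14},{"dx":-0.8,"dy":-0.9,"dz":-0.14},{"dx":-0.8,"dy":-0.9,"dz":-0.14},{"dx":-0.8,"dy":-0.9,"dz":-0.14},{"dx":-0.8,"dy":-0.9,"dz":-0.14},{"dx":-0.8,"dy":-0.9,"dz":-0.14},{"dx":-0.8,"dy":-0.9,"dz":-0.14}]'
python3 -c "
from h import *
togo([419,-227,290],-25)"
```

```text
t 1.75 at [236.7 468.6 248.3] shift [-1.588 -1.796 -0.139] turn [ 0.    0.   -0.03] toolx [-0.89  0.45 -0.  ]$[0]: bad value
```

```bash
python3 -m creep '[{"dx":-0.06,"dy":-0.06,"dz":-0.1,"ax":0,"ay":0,"az":0,"claw":1},{"dx":-0.8,"dy":-0.9,"dz":-0.14,"ax":0,"ay":0,"az":0,"claw":1},{"dx":-0.8,"dy":-0.9,"dz":-0.14,"ax":0,"ay":0,"az":0,"claw":1},{"dx":-0.8,"dy":-0.9,"dz":-0.14,"ax":0,"ay":0,"az":0,"claw":1},{"dx":-0.8,"dy":-0.9,"dz":-0.14,"ax":0,"ay":0,"az":0,"claw":1},{"dx":-0.8,"dy":-0.9,"dz":-0.14,"ax":0,"ay":0,"az":0,"claw":1},{"dx":-0.8,"dy":-0.9,"dz":-0.14,"ax":0,"ay":0,"az":0,"claw":1},{"dx":-0.8,"dy":-0.9,"dz":-0.14,"ax":0,"ay":0,"az":0,"claw":1}]'
python3 -c "
from h import *
togo([419,-227,290],-25)"
```

```text
time: 2.55
ee_pos: [329.4, 117.0, 290.7]
tool_rot: [0.001, 0.232, 0.973, 0.0]
contact_force: [-0.5, 0.9, 0.6]
grip_width: 1.001
finger_force: 0.0
t 2.55 at [329.4 117.  290.7] shift [-0.785 -0.888  0.003] turn [ 0.     0.001 -0.031] toolx [-0.89  0.45 -0.  ]
```

```bash
python3 -m creep '[{"dx":-0.785,"dy":-0.888,"dz":0,"ax":0,"ay":0,"az":-0.03,"claw":1},{"dx":-0.785,"dy":-0.888,"dz":0,"ax":0,"ay":0,"az":-0.03,"claw":1},{"dx":-0.785,"dy":-0.888,"dz":0,"ax":0,"ay":0,"az":-0.03,"claw":1},{"dx":-0.785,"dy":-0.888,"dz":0,"ax":0,"ay":0,"az":-0.03,"claw":1},{"dx":-0.785,"dy":-0.888,"dz":0,"ax":0,"ay":0,"az":-0.03,"claw":1},{"dx":-0.785,"dy":-0.888,"dz":0,"ax":0,"ay":0,"az":-0.03,"claw":1},{"dx":-0.785,"dy":-0.888,"dz":0,"ax":0,"ay":0,"az":-0.03,"claw":1},{"dx":-0.785,"dy":-0.888,"dz":0,"ax":0,"ay":0,"az":-0.03,"claw":1}]'
cat >> h.py <<'E'
def wray(w,st,px):
    K=np.array(w["intrinsics"]);M=np.array(w["mount"]);r=R.from_quat(np.roll(st["tool_rot"],-1)).as_matrix()
    v=np.array([(px[0]-K[0,2])/K[0,0],(px[1]-K[1,2])/K[1,1]]);th=np.linalg.norm(v);u=v/max(th,1e-9)*np.sin(th)
    d=np.array([u[0],-u[1],-np.cos(th)]); return st["ee_pos"]+r@M[:3,3], r@M[:3,:3]@d
def wonz(w,st,px,z):
    o,d=wray(w,st,px);return o+d*(z-o[2])/d[2]
E
python3 - <<'E'
from h import *
np.set_printoptions(precision=1,suppress=True)
togo([419,-227,290],-25)
st=bot.get_state();w=bot.snapshot("wrist");cv2.imwrite("pics/w1.png",w["frame"][...,::-1])
for l,z in(("tag_grip",181),("tag_seat",141),("holder",0),("tag",16)):
    for q in bot.landmark_of(l,"wrist"): print(l,np.array(q["position"]),q["score"],wonz(w,st,q["position"],z))
for q in bot.cut_out("holder","wrist"):
    ys,xs=np.nonzero(q["pixels"]);P=np.array([wonz(w,st,p,8)[:2] for p in zip(xs,ys)],np.float32);print(cv2.minAreaRect(P))
E
```

```text
time: 3.35
ee_pos: [420.2, -229.4, 289.8]
tool_rot: [0.0, 0.218, 0.976, -0.001]
contact_force: [0.5, 0.5, 0.8]
grip_width: 0.997
finger_force: 0.0
t 3.35 at [ 420.2 -229.4  289.8] shift [ 0.  0. -0.] turn [-0.  0. -0.] toolx [-0.9  0.4 -0. ]
tag_grip [266.2 194.9] 0.66 [ 422.6 -224.3  181. ]
tag_seat [262.2 152.6] 0.21 [ 395.6 -215.   141. ]
holder [261.1 154.2] 0.57 [ 420.6 -227.3    0. ]
tag [264.1 157.7] 0.6 [ 424.  -224.4   16. ]
tag [262.8 154.6] 0.53 [ 419.4 -224.2   16. ]
tag [490.3 238.6] 0.26 [741.3 111.3  16. ]
((421.7261047363281, -222.19302368164062), (110.04515075683594, 71.43122100830078), 66.84284210205078)
```

View pics/w1.png

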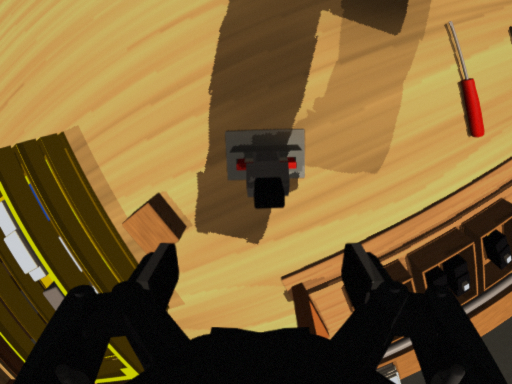

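The wrist view shows the black grip block at (269,193), midway between the fingers and a few mm to the right (+y). The holder is nearly square to the image.

```bash
python3 -c "
from h import *
togo([421.5,-225.5,235],-24)"
```

```text
t 3.65 at [ 419.1 -223.3  290.5] shift [-0.01  -0.003  0.185] turn [ 0.    -0.    -0.015] toolx [-0.91  0.42  0.  ]
```

```bash
python3 -m creep '[{"dx":-0.01,"dy":0,"dz":0.06,"ax":0,"ay":0,"az":-0.015,"claw":1},{"dx":-0.01,"dy":0,"dz":0.13,"ax":0,"ay":0,"az":-0.015,"claw":1},{"dx":-0.01,"dy":0,"dz":0.18,"ax":0,"ay":0,"az":-0.015,"claw":1},{"dx":-0.01,"dy":0,"dz":0.18,"ax":0,"ay":0,"az":-0.015,"claw":1},{"dx":-0.01,"dy":0,"dz":0.18,"ax":0,"ay":0,"az":-0.015,"claw":1}]'
python3 - <<'E'
from h import *
np.set_printoptions(precision=1,suppress=True)
for i in range(4):
    st=bot.get_state();print(st["ee_pos"],st["qd"]);w=bot.snapshot("wrist")
    for l,z in(("tag_grip",181),("holder",0)):
        for q in bot.landmark_of(l,"wrist")[:1]: print(l,np.array(q["position"]),q["score"],wonz(w,st,q["position"],z))
for q in bot.cut_out("holder","wrist")[:1]:
    ys,xs=np.nonzero(q["pixels"]);P=np.array([wonz(w,st,p,8)[:2] for p in zip(xs,ys)],np.float32);print(cv2.minAreaRect(P))
togo([421.5,-225.5,180],-24)
E
```

```text
time: 4.15
ee_pos: [422.1, -225.1, 237.0]
tool_rot: [0.0, 0.208, 0.978, -0.0]
contact_force: [0.2, 0.6, 1.0]
grip_width: 1.002
finger_force: 0.0
[ 422.1 -225.1  237. ] [-0. -0.  0.  0. -0. -0.]
tag_grip [264.4 218. ] 0.88 [ 422.1 -221.3  181. ]
holder [258.8 159.3] 0.73 [ 418. -224.    0.]
[ 422.5 -225.9  237.3] [-0.  0. -0. -0. -0. -0.]
tag_grip [265.9 219.3] 0.77 [ 424.  -221.7  181. ]
holder [259.1 156.7] 0.58 [ 415.9 -223.3    0. ]
[ 422.3 -226.   236.9] [-0.  0. -0. -0.  0.  0.]
tag_grip [264.2 217.2] 0.94 [ 421.7 -222.1  181. ]
holder [258.8 158.7] 0.58 [ 417.7 -224.7    0. ]
[ 422.1 -226.   236.5] [-0.  0. -0. -0.  0.  0.]
tag_grip [264.3 219. ] 0.69 [ 422.6 -222.5  181. ]
holder [257.6 162. ] 0.8 [ 420.5 -227.6    0. ]
((420.7291564941406, -221.5006103515625), (111.61124420166016, 71.2198257446289), 66.72063446044922)
t 4.8 at [ 422.  -225.9  236.3] shift [0.  0.  0.2] turn [ 0. -0. -0.] toolx [-0.9  0.4  0. ]
```

```bash
python3 -m creep '[{"dx":0.003,"dy":0.006,"dz":0.06,"ax":0,"ay":0,"az":0,"claw":1},{"dx":0.003,"dy":0.006,"dz":0.12,"ax":0,"ay":0,"az":0,"claw":1},{"dx":0.003,"dy":0.006,"dz":0.17,"ax":0,"ay":0,"az":0,"claw":1},{"dx":0.003,"dy":0.006,"dz":0.188,"ax":0,"ay":0,"az":0,"claw":1},{"dx":0.003,"dy":0.006,"dz":0.188,"ax":0,"ay":0,"az":0,"claw":1},{"dx":0.003,"dy":0.006,"dz":0.188,"ax":0,"ay":0,"az":0,"claw":0.45},{"dx":0.003,"dy":0.006,"dz":0.188,"ax":0,"ay":0,"az":0,"claw":0.4}]'
python3 - <<'E'
from h import *
st=bot.get_state();w=bot.snapshot("wrist");cv2.imwrite("pics/w2.png",w["frame"][...,::-1])
togo([422,-223.5,180],-24)
E
```

```text
time: 5.5
ee_pos: [422.3, -224.2, 180.7]
tool_rot: [0.001, 0.209, 0.978, -0.0]
contact_force: [-0.0, 0.4, 0.4]
grip_width: 0.692
finger_force: 0.0
t 5.55 at [ 422.3 -224.1  180.6] shift [0.002 0.002 0.002] turn [-0.     0.001 -0.002] toolx [-0.91  0.41 -0.  ]
```

View pics/w2.png

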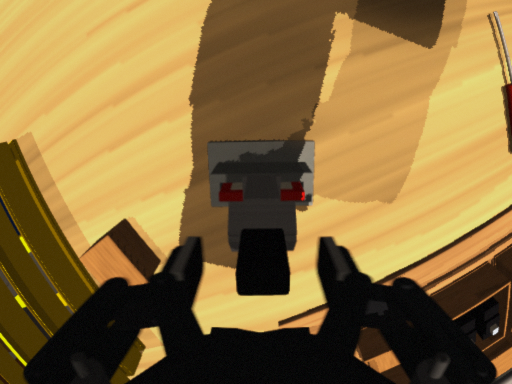

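The block spans columns 237–290 and the fingers stand at 201 and 320, so it is centred between them. I'll close the gripper.

```bash
python3 -m creep '[{"dx":0,"dy":0.002,"dz":0,"ax":0,"ay":0,"az":0,"claw":0.2},{"dx":0,"dy":0.002,"dz":0,"ax":0,"ay":0,"az":0,"claw":0},{"dx":0,"dy":0.002,"dz":0,"ax":0,"ay":0,"az":0,"claw":0},{"dx":0,"dy":0.002,"dz":0,"ax":0,"ay":0,"az":0,"claw":0},{"dx":0,"dy":0.002,"dz":0,"ax":0,"ay":0,"az":0,"claw":0}]'

```

```text
time: 6.05
ee_pos: [422.5, -223.4, 180.4]
tool_rot: [0.0, 0.209, 0.978, -0.0]
contact_force: [0.4, 0.7, 6.3]
grip_width: 0.27
finger_force: 58.8
```

```bash
python3 -m creep '[{"dx":0,"dy":0,"dz":-0.03,"ax":0,"ay":0,"az":0,"claw":0},{"dx":0,"dy":0,"dz":-0.08,"ax":0,"ay":0,"az":0,"claw":0},{"dx":0,"dy":0,"dz":-0.14,"ax":0,"ay":0,"az":0,"claw":0},{"dx":0,"dy":0,"dz":-0.2,"ax":0,"ay":0,"az":0,"claw":0},{"dx":0,"dy":0,"dz":-0.26,"ax":0,"ay":0,"az":0,"claw":0},{"dx":0,"dy":0,"dz":-0.31,"ax":0,"ay":0,"az":0,"claw":0},{"dx":0,"dy":0,"dz":-0.327,"ax":0,"ay":0,"az":0,"claw":0},{"dx":0,"dy":0,"dz":-0.327,"ax":0,"ay":0,"az":0,"claw":0}]'
python3 - <<'E'
from h import *
togo([580,232,278.5],1.3)
bot.snapshot("side");bot.snapshot("top");S={n:bot.snapshot(n) for n in("side","top")}
for l in("tag","tag_grip","tag_seat"):
    q=[bot.landmark_of(l,n) for n in S]
    if all(q): print(l,*tri([ray(S[n],a[0]["position"]) for n,a in zip(S,q)]))
E
```

```text
time: 6.85
ee_pos: [422.3, -223.5, 278.5]
tool_rot: [0.0, 0.209, 0.978, -0.0]
contact_force: [0.6, -0.1, -2.4]
grip_width: 0.27
finger_force: 58.9
t 6.85 at [ 422.3 -223.5  278.5] shift [ 1.400e-01  1.601e+00 -1.000e-03] turn [-0.     0.001 -0.423] toolx [-0.91  0.41 -0.  ]
tag [ 423.10485351 -217.50635998  103.57895281] [np.float64(1.0146893596521676), np.float64(1.014689359652297)]
tag_grip [ 418.74869619 -228.91575329  285.65365082] [np.float64(1.427443645673708), np.float64(1.4274436456738604)]
tag_seat [ 422.40373951 -223.5923888   241.63706876] [np.float64(4.035532033845057), np.float64(4.035532033845083)]
```

```bash
python3 -m creep '[{"dx":0.004,"dy":0.05,"dz":0,"ax":0,"ay":0,"az":-0.02,"claw":0},{"dx":0.013,"dy":0.15,"dz":0,"ax":0,"ay":0,"az":-0.07,"claw":0},{"dx":0.024,"dy":0.27,"dz":0,"ax":0,"ay":0,"az":-0.14,"claw":0},{"dx":0.035,"dy":0.4,"dz":0,"ax":0,"ay":0,"az":-0.21,"claw":0},{"dx":0.047,"dy":0.53,"dz":0,"ax":0,"ay":0,"az":-0.28,"claw":0},{"dx":0.058,"dy":0.66,"dz":0,"ax":0,"ay":0,"az":-0.35,"claw":0},{"dx":0.067,"dy":0.76,"dz":0,"ax":0,"ay":0,"az":-0.4,"claw":0},{"dx":0.07,"dy":0.8,"dz":0,"ax":0,"ay":0,"az":-0.423,"claw":0}]'
python3 -c "
from h import *
togo([580,232,278.5],1.3)"
```

```text
time: 8.15
ee_pos: [501.5, 6.7, 277.9]
tool_rot: [0.0, -0.013, 1.0, 0.0]
contact_force: [-0.3, -0.2, -1.9]
grip_width: 0.273
finger_force: 59.2
t 8.15 at [501.5   6.7 277.9] shift [-0.282  0.744 -0.002] turn [0.001 0.    0.004] toolx [-1.   -0.03 -0.  ]
```

```bash
python3 -m creep '[{"dx":-0.02,"dy":0.05,"dz":0,"ax":0,"ay":0,"az":0,"claw":0},{"dx":-0.056,"dy":0.15,"dz":0,"ax":0,"ay":0,"az":0.002,"claw":0},{"dx":-0.1,"dy":0.27,"dz":0,"ax":0,"ay":0,"az":0.004,"claw":0},{"dx":-0.15,"dy":0.4,"dz":0,"ax":0,"ay":0,"az":0.004,"claw":0},{"dx":-0.2,"dy":0.53,"dz":0,"ax":0,"ay":0,"az":0.004,"claw":0},{"dx":-0.25,"dy":0.66,"dz":0,"ax":0,"ay":0,"az":0.004,"claw":0},{"dx":-0.275,"dy":0.72,"dz":0,"ax":0,"ay":0,"az":0.004,"claw":0},{"dx":-0.282,"dy":0.744,"dz":0,"ax":0,"ay":0,"az":0.004,"claw":0}]'
python3 - <<'E'
from h import *
np.set_printoptions(precision=1,suppress=True)
bot.snapshot("wrist");bot.snapshot("top")
togo([632.5,232,278.5],1.3)
S={n:bot.snapshot(n) for n in("side","top")}
for l in("tag","tag_grip","tag_seat","rail_load"):
    q=[bot.landmark_of(l,n) for n in S]
    if all(q): print(l,*tri([ray(S[n],a[0]["position"]) for n,a in zip(S,q)]))
st=bot.get_state();w=bot.snapshot("wrist")
for q in bot.landmark_of("rail_load","wrist"): print(q["score"],q["position"],wonz(w,st,q["position"],200))
a=cv2.resize(S["side"]["frame"][85:205,160:310,::-1],(400,320),interpolation=3);cv2.imwrite("pics/pre.png",np.hstack([a,cv2.resize(w["frame"][...,::-1],(400,320))]))
E
```

```text
time: 8.95
ee_pos: [581.0, 230.7, 277.3]
tool_rot: [-0.0, -0.01, 1.0, -0.0]
contact_force: [-0.5, -0.8, -2.0]
grip_width: 0.273
finger_force: 59.4
t 9.05 at [580.6 229.4 277.5] shift [-0.2  0.  -0. ] turn [-0. -0. -0.] toolx [-1. -0.  0.]
tag [577.6 227.8 121.6] [np.float64(4.004190360813872), np.float64(4.004190360813981)]
tag_grip [575.8 219.8 283.9] [np.float64(2.4482754567661096), np.float64(2.448275456765924)]
tag_seat [580.7 232.8 241.3] [np.float64(4.56221313090754), np.float64(4.5622131309073435)]
rail_load [602.  227.4 218.9] [np.float64(15.558088453859847), np.float64(15.558088453859972)]
0.25 [3.7, 72.0] [460.4  -0.8 200. ]
```

View pics/pre.png

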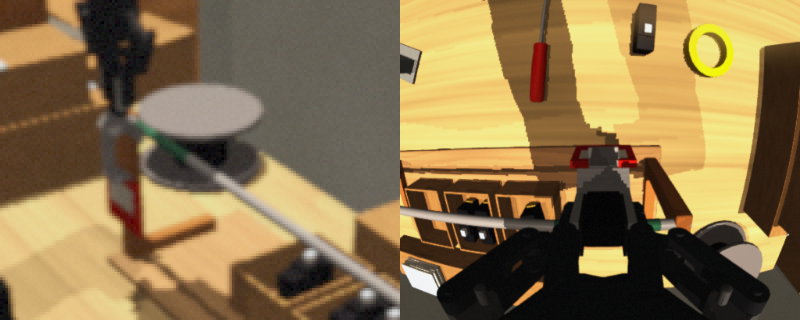

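The tag hangs square in front of the green section, at the right height and still clear of the rail. I'll move it in over the rail.

```bash
python3 -m creep '[{"dx":-0.03,"dy":0,"dz":0,"ax":0,"ay":0,"az":0,"claw":0},{"dx":-0.07,"dy":0,"dz":0,"ax":0,"ay":0,"az":0,"claw":0},{"dx":-0.11,"dy":0,"dz":0,"ax":0,"ay":0,"az":0,"claw":0},{"dx":-0.15,"dy":0,"dz":0,"ax":0,"ay":0,"az":0,"claw":0},{"dx":-0.17,"dy":0,"dz":0,"ax":0,"ay":0,"az":0,"claw":0},{"dx":-0.173,"dy":0,"dz":0,"ax":0,"ay":0,"az":0,"claw":0},{"dx":-0.173,"dy":0,"dz":0,"ax":0,"ay":0,"az":0,"claw":0}]'
python3 - <<'E'
from h import *
np.set_printoptions(precision=1,suppress=True)
bot.snapshot("top")
st=bot.get_state();w=bot.snapshot("wrist");S=bot.snapshot("top")
togo([632.5,232,240],1.3)
f=w["frame"]; r=R.from_quat(np.roll(st["tool_rot"],-1)).as_matrix()
# rail in the wrist view: rows of bright grey / green in a few columns
cv2.imwrite("pics/w4.png",cv2.resize(f[...,::-1],(768,576)))
E
```

```text
time: 10.35
ee_pos: [632.4, 230.3, 277.8]
tool_rot: [-0.0, -0.009, 1.0, -0.0]
contact_force: [-0.0, 0.5, -0.5]
grip_width: 0.273
finger_force: 59.3
t 10.5 at [632.1 230.4 278.2] shift [-0.   0.   0.1] turn [ 0. -0. -0.] toolx [-1. -0.  0.]
```

View pics/w4.png

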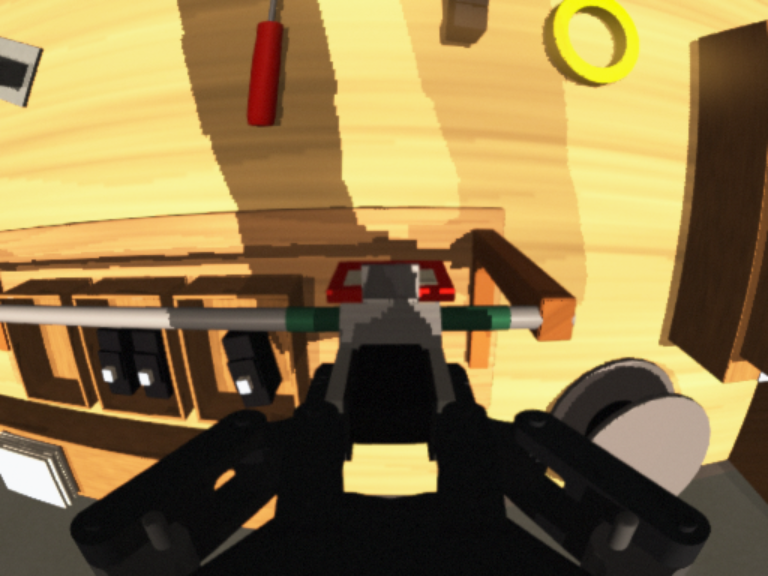

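The rail passes under the hook and green shows on both sides of it (columns 286–508, tag at 392). Before lowering I'll check the rail's x offset from these pixels.

```bash
python3 - <<'E'
from h import *
np.set_printoptions(precision=1,suppress=True)
st=bot.get_state();w=bot.snapshot("wrist")
for p in((310,319),(475,318),(140,316),(286,319),(508,317)): print(wonz(w,st,np.array(p)/1.5,200))
togo([632.5,230,239],1.3)
E
```

```text
[636.8 191.5 200. ]
[634.7 273.6 200. ]
[638.7  93.7 200. ]
[637.1 179.2 200. ]
[634.1 290.7 200. ]
t 10.55 at [632.2 230.4 278.2] shift [-0.  -0.   0.1] turn [ 0.  0. -0.] toolx [-1. -0. -0.]
```

```bash
python3 -m creep '[{"dx":-0.006,"dy":0,"dz":0.02,"ax":0,"ay":0,"az":0,"claw":0},{"dx":-0.006,"dy":0,"dz":0.05,"ax":0,"ay":0,"az":0,"claw":0},{"dx":-0.006,"dy":0,"dz":0.08,"ax":0,"ay":0,"az":0,"claw":0},{"dx":-0.006,"dy":0,"dz":0.105,"ax":0,"ay":0,"az":0,"claw":0},{"dx":-0.006,"dy":0,"dz":0.115,"ax":0,"ay":0,"az":0,"claw":0},{"dx":-0.006,"dy":0,"dz":0.12,"ax":0,"ay":0,"az":0,"claw":0},{"dx":-0.006,"dy":0,"dz":0.123,"ax":0,"ay":0,"az":0,"claw":0},{"dx":-0.006,"dy":0,"dz":0.123,"ax":0,"ay":0,"az":0,"claw":0}]'
```

```text
time: 11.35
ee_pos: [634.4, 230.4, 241.3]
tool_rot: [0.0, -0.009, 1.0, 0.0]
contact_force: [0.5, -0.6, -2.0]
grip_width: 0.27
finger_force: 59.4
```

```bash
python3 -m creep '[{"dx":0,"dy":0,"dz":0.003,"ax":0,"ay":0,"az":0,"claw":0},{"dx":0,"dy":0,"dz":0.006,"ax":0,"ay":0,"az":0,"claw":0},{"dx":0,"dy":0,"dz":0.006,"ax":0,"ay":0,"az":0,"claw":0}]'
```

```text
time: 11.65
ee_pos: [635.1, 230.5, 240.2]
tool_rot: [0.001, -0.009, 1.0, 0.0]
contact_force: [1.6, -0.1, 4.0]
grip_width: 0.275
finger_force: 60.0
```

```bash
python3 -m creep '[{"dx":0,"dy":0,"dz":0.003,"ax":0,"ay":0,"az":0,"claw":0},{"dx":0,"dy":0,"dz":0.003,"ax":0,"ay":0,"az":0,"claw":0}]'
```

```text
time: 11.85
ee_pos: [635.4, 230.5, 239.8]
tool_rot: [0.002, -0.009, 1.0, 0.0]
contact_force: [2.1, 0.6, 6.8]
grip_width: 0.272
finger_force: 60.6
```

The contact force shows the hook resting on the rail with a slight push toward +x. I'll centre it, then start the slide.

```bash
python3 -m creep '[{"dx":-0.005,"dy":0,"dz":0,"ax":0,"ay":0,"az":0,"claw":0},{"dx":-0.005,"dy":0,"dz":0,"ax":0,"ay":0,"az":0,"claw":0},{"dx":-0.005,"dy":0,"dz":0,"ax":0,"ay":0,"az":0,"claw":0}]'
python3 -c "
from h import *
togo([644,-139,239.8],1.3)"
```

```text
time: 12.15
ee_pos: [636.0, 230.5, 239.3]
tool_rot: [0.001, -0.009, 1.0, 0.0]
contact_force: [0.5, 0.2, 8.0]
grip_width: 0.268
finger_force: 60.8
t 12.15 at [636.  230.5 239.3] shift [-0.004 -1.232 -0.002] turn [ 0.     0.001 -0.004] toolx [-1.   -0.02 -0.  ]
```

```bash
python3 -m creep '[{"dx":0,"dy":-0.02,"dz":0,"ax":0,"ay":0,"az":0,"claw":0},{"dx":0,"dy":-0.06,"dz":0,"ax":0,"ay":0,"az":0,"claw":0},{"dx":0,"dy":-0.1,"dz":0,"ax":0,"ay":0,"az":0,"claw":0},{"dx":0,"dy":-0.15,"dz":0,"ax":0,"ay":0,"az":0,"claw":0},{"dx":0,"dy":-0.19,"dz":0,"ax":0,"ay":0,"az":0,"claw":0},{"dx":0,"dy":-0.2,"dz":0,"ax":0,"ay":0,"az":0,"claw":0}]'
```

```text
time: 12.75
ee_pos: [637.4, 170.9, 239.3]
tool_rot: [0.001, -0.009, 1.0, 0.002]
contact_force: [1.9, 7.1, 4.5]
grip_width: 0.27
finger_force: 60.3
```

```bash
python3 -m creep '[{"dx":-0.003,"dy":-0.03,"dz":-0.001,"ax":0,"ay":0,"az":0,"claw":0},{"dx":-0.004,"dy":-0.08,"dz":-0.002,"ax":0,"ay":0,"az":0,"claw":0},{"dx":-0.004,"dy":-0.14,"dz":-0.002,"ax":0,"ay":0,"az":0,"claw":0},{"dx":-0.005,"dy":-0.2,"dz":-0.002,"ax":0,"ay":0,"az":0,"claw":0},{"dx":-0.005,"dy":-0.26,"dz":-0.002,"ax":0,"ay":0,"az":0,"claw":0},{"dx":-0.006,"dy":-0.31,"dz":-0.002,"ax":0,"ay":0,"az":0,"claw":0},{"dx":-0.006,"dy":-0.34,"dz":-0.002,"ax":0,"ay":0,"az":0,"claw":0},{"dx":-0.006,"dy":-0.34,"dz":-0.002,"ax":0,"ay":0,"az":0,"claw":0}]'
```

```text
time: 13.55
ee_pos: [640.3, 67.6, 239.3]
tool_rot: [-0.0, -0.009, 1.0, 0.0]
contact_force: [-1.0, -1.8, 4.8]
grip_width: 0.27
finger_force: 60.2
```

```bash
python3 -m creep '[{"dx":0.001,"dy":-0.03,"dz":0,"ax":0,"ay":0,"az":0,"claw":0},{"dx":0.001,"dy":-0.08,"dz":0,"ax":0,"ay":0,"az":0,"claw":0},{"dx":0.001,"dy":-0.14,"dz":0,"ax":0,"ay":0,"az":0,"claw":0},{"dx":0,"dy":-0.2,"dz":0,"ax":0,"ay":0,"az":0,"claw":0},{"dx":0,"dy":-0.26,"dz":0,"ax":0,"ay":0,"az":0,"claw":0},{"dx":0,"dy":-0.31,"dz":0,"ax":0,"ay":0,"az":0,"claw":0},{"dx":0,"dy":-0.34,"dz":0,"ax":0,"ay":0,"az":0,"claw":0},{"dx":0,"dy":-0.34,"dz":0,"ax":0,"ay":0,"az":0,"claw":0}]'
python3 -c "
from h import *
togo([644,-139,239.3],1.3)"
```

```text
time: 14.35
ee_pos: [642.7, -34.6, 239.3]
tool_rot: [0.0, -0.009, 1.0, -0.0]
contact_force: [0.7, -2.1, 4.2]
grip_width: 0.273
finger_force: 60.1
t 14.35 at [642.7 -34.6 239.3] shift [ 0.001 -0.348  0.   ] turn [-0.     0.001 -0.005] toolx [-1.   -0.02 -0.  ]
```

```bash
python3 -m creep '[{"dx":-0.001,"dy":-0.03,"dz":0,"ax":0,"ay":0,"az":0,"claw":0},{"dx":-0.001,"dy":-0.08,"dz":0,"ax":0,"ay":0,"az":0,"claw":0},{"dx":-0.001,"dy":-0.14,"dz":0,"ax":0,"ay":0,"az":0,"claw":0},{"dx":-0.002,"dy":-0.2,"dz":0,"ax":0,"ay":0,"az":0,"claw":0},{"dx":-0.002,"dy":-0.26,"dz":0,"ax":0,"ay":0,"az":0,"claw":0},{"dx":-0.002,"dy":-0.31,"dz":0,"ax":0,"ay":0,"az":0,"claw":0},{"dx":-0.002,"dy":-0.343,"dz":0,"ax":0,"ay":0,"az":0,"claw":0},{"dx":-0.002,"dy":-0.343,"dz":0,"ax":0,"ay":0,"az":0,"claw":0}]'
python3 - <<'E'
from h import *
np.set_printoptions(precision=1,suppress=True)
bot.snapshot("wrist")
togo([644,-139,239.3],1.3)
st=bot.get_state();w=bot.snapshot("wrist");S={n:bot.snapshot(n) for n in("top","side")}
for q in bot.landmark_of("tray_a","wrist"): print("tray",q["score"],q["position"],wonz(w,st,q["position"],12))
for q in bot.cut_out("tray_a","wrist"):
    ys,xs=np.nonzero(q["pixels"]); P=np.array([wonz(w,st,p,72) for p in zip(xs,ys)]); print(q["score"],len(xs),P.min(0),P.max(0))
for l in("tag_seat","tag"):
    q=[bot.landmark_of(l,n) for n in S]
    if all(q): print(l,*tri([ray(S[n],a[0]["position"]) for n,a in zip(S,q)]))
cv2.imwrite("pics/end.png",np.hstack([cv2.resize(S["side"]["frame"][140:290,220:390,::-1],(400,353),interpolation=3),cv2.resize(w["frame"][...,::-1],(400,353))]))
E
```

```text
time: 15.15
ee_pos: [645.2, -137.2, 239.3]
tool_rot: [0.0, -0.009, 1.0, 0.0]
contact_force: [2.4, -1.3, 3.7]
grip_width: 0.27
finger_force: 60.2
t 15.2 at [ 645.2 -137.1  239.3] shift [ 0. -0. -0.] turn [-0.  0. -0.] toolx [-1. -0. -0.]
tray 0.84 [422.3, 226.8] [730.2 101.9  12. ]
tray 0.73 [62.8, 23.2] [ 444.5 -408.9   12. ]
0.76 4543 [651.3  15.   72. ] [799.  152.3  72. ]
0.68 965 [ 659.3 -194.6   72. ] [804.4 -90.3  72. ]
0.57 3514 [653.9 -83.8  72. ] [791.5  34.4  72. ]
tag [751.9 -33.4 -40.5] [np.float64(11.476860693942623), np.float64(11.476860693942859)]
```

View pics/end.png

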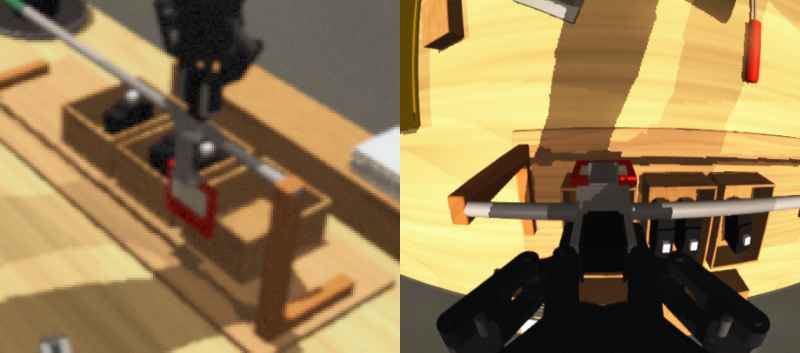

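The tag hangs in front of the tray that shows no breakers, and the wrist camera puts that tray's centre on the rail at y ≈ -140. I'll nudge it by 3 mm, relax the forces, then release.

```bash
python3 -m creep '[{"dx":-0.004,"dy":-0.012,"dz":0,"ax":0,"ay":0,"az":0,"claw":0},{"dx":-0.004,"dy":-0.012,"dz":0,"ax":0,"ay":0,"az":0,"claw":0},{"dx":-0.004,"dy":-0.01,"dz":-0.002,"ax":0,"ay":0,"az":0,"claw":0},{"dx":-0.004,"dy":-0.01,"dz":-0.002,"ax":0,"ay":0,"az":0,"claw":0}]'
```

```text
time: 16.05
ee_pos: [645.4, -137.9, 239.3]
tool_rot: [-0.001, -0.01, 1.0, 0.001]
contact_force: [-0.7, 5.3, 5.8]
grip_width: 0.276
finger_force: 60.2
```

```bash
python3 -m creep '[{"dx":0,"dy":0,"dz":0,"ax":0,"ay":0,"az":0,"claw":0.3},{"dx":0,"dy":0,"dz":0,"ax":0,"ay":0,"az":0,"claw":0.35},{"dx":0,"dy":0,"dz":0,"ax":0,"ay":0,"az":0,"claw":0.45},{"dx":0,"dy":0,"dz":0,"ax":0,"ay":0,"az":0,"claw":0.6},{"dx":0,"dy":0,"dz":0,"ax":0,"ay":0,"az":0,"claw":0.8},{"dx":0,"dy":0,"dz":0,"ax":0,"ay":0,"az":0,"claw":0.8},{"dx":0,"dy":0,"dz":0,"ax":0,"ay":0,"az":0,"claw":0.8}]'
```

```text
time: 16.75
ee_pos: [646.1, -139.4, 239.6]
tool_rot: [-0.0, -0.009, 1.0, -0.0]
contact_force: [0.1, -0.8, 0.1]
grip_width: 0.798
finger_force: 0.0
```

```bash
python3 -m creep '[{"dx":0,"dy":0,"dz":-0.03,"ax":0,"ay":0,"az":0,"claw":0.8},{"dx":0,"dy":0,"dz":-0.08,"ax":0,"ay":0,"az":0,"claw":0.8},{"dx":0,"dy":0,"dz":-0.16,"ax":0,"ay":0,"az":0,"claw":0.8},{"dx":0,"dy":0,"dz":-0.24,"ax":0,"ay":0,"az":0,"claw":0.8},{"dx":0.1,"dy":0,"dz":-0.3,"ax":0,"ay":0,"az":0,"claw":0.8},{"dx":0.25,"dy":0,"dz":-0.3,"ax":0,"ay":0,"az":0,"claw":0.8},{"dx":0.4,"dy":0,"dz":-0.3,"ax":0,"ay":0,"az":0,"claw":0.8},{"dx":0.4,"dy":0,"dz":-0.3,"ax":0,"ay":0,"az":0,"claw":0.8}]'
python3 -m creep '[{"dx":0,"dy":0,"dz":0,"ax":0,"ay":0,"az":0,"claw":0.8},{"dx":0,"dy":0,"dz":0,"ax":0,"ay":0,"az":0,"claw":0.8},{"dx":0,"dy":0,"dz":0,"ax":0,"ay":0,"az":0,"claw":0.8},{"dx":0,"dy":0,"dz":0,"ax":0,"ay":0,"az":0,"claw":0.8},{"dx":0,"dy":0,"dz":0,"ax":0,"ay":0,"az":0,"claw":0.8},{"dx":0,"dy":0,"dz":0,"ax":0,"ay":0,"az":0,"claw":0.8},{"dx":0,"dy":0,"dz":0,"ax":0,"ay":0,"az":0,"claw":0.8},{"dx":0,"dy":0,"dz":0,"ax":0,"ay":0,"az":0,"claw":0.8}]'
python3 - <<'E'
from h import *
np.set_printoptions(precision=1,suppress=True)
for i in range(2):
    S={n:bot.snapshot(n) for n in("top","side")}
    for l in("tag_seat","tag_grip","tag"):
        q=[bot.landmark_of(l,n) for n in S]
        if all(q): print(l,*tri([ray(S[n],a[0]["position"]) for n,a in zip(S,q)]))
    if i==0: P=S["side"]["frame"].astype(int)
    for _ in range(6): bot.snapshot("side")
print(np.abs(S["side"]["frame"]-P)[140:290,220:390].max(), bot.get_state()["time"])
cv2.imwrite("pics/fin.png",np.hstack([cv2.resize(S["side"]["frame"][140:290,220:390,::-1],(400,353),interpolation=3),cv2.resize(S["top"]["frame"][120:210,240:380,::-1],(400,353),interpolation=3)]))
E
```

```text
time: 17.55
ee_pos: [520.6, -140.6, 330.2]
tool_rot: [-0.002, -0.009, 1.0, 0.0]
contact_force: [0.7, 0.1, -0.7]
grip_width: 0.803
finger_force: 0.0
time: 18.35
ee_pos: [526.1, -141.5, 329.6]
tool_rot: [-0.0, -0.009, 1.0, 0.0]
contact_force: [-0.6, 0.4, -1.0]
grip_width: 0.8
finger_force: 0.0
tag_seat [ 643.6 -137.1  209.8] [np.float64(3.035009454982466), np.float64(3.035009454982483)]
tag_grip [ 643.5 -141.6  242.2] [np.float64(3.0585301527477387), np.float64(3.058530152747518)]
tag [427.8 -78.2 330.3] [np.float64(151.6532356942296), np.float64(151.65323569422955)]
tag_seat [ 646.  -129.4  199.4] [np.float64(4.757416568845011), np.float64(4.757416568845159)]
tag_grip [ 638.8 -144.3  251. ] [np.float64(0.4941376655704147), np.float64(0.4941376655701858)]
tag [ 647.6 -129.8   76.2] [np.float64(0.35642733687006456), np.float64(0.3564273368700052)]
26 19.75
```

View pics/fin.png

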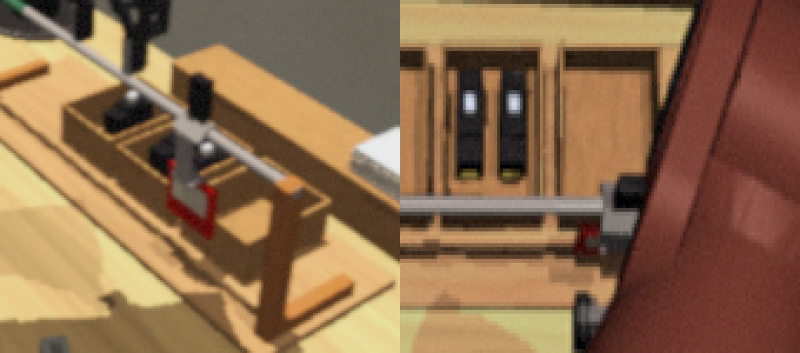

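The tag hangs upright and still on the rail in front of the empty tray, and the gripper is clear of it.

```bash
python3 -c "
from station import bot
print(bot.hand_in())"
```

```text
the job is handed in; nothing more can be done
None
```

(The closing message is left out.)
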